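# Tighten the clamp screw of a board jig with a T-handled hex key

## Robot

A 6-joint arm with a two-finger parallel gripper is mounted at the origin on the work surface. World frame = base frame: x ahead of the robot, y to its left, z up, the work surface at z = 0. Lengths are in m, angles in degrees, forces in N, time in s.
With the tool pointing down it reaches from about 0.375 to 0.9 m from the base axis. Payload 3.1 kg.
Tool frame: the origin (TCP) lies at the very end of the fingers, on their centre line; the grasp point (between the pads) lies 19 mm behind it; z points along the fingers, y is the line along which they close (so a half turn about z gives the same grasp; the last joint's range is limited). The gripper opens to 87 mm and grips with 3 to 60 N. Pads are 19 mm wide; open, the fingers measure 117 mm over their backs; the gripper's body (75 mm by 190 mm) begins 51 mm behind the grasp point.
Start: joints at [63.913, 30.224, 82.088, -0, 67.689, -10.227], TCP at [0.171, 0.601, 0.223] pointing down, gripper open.
Joint ranges: [-176.69, 176.69], [-43.24, 126.21], [12.49, 139.97], [-82, 262], [0, 151.66], [-163.58, 163.58]. Speed limits (degrees/s): [159.86, 159.86, 180, 180, 180, 180].

## Interface

Orientations are given as a 3x3 rotation matrix whose columns are the frame's x, y, z axes.
In Python, from rig import * gives the robot as it stands.
- The arm moves only by the tool jog_arm, never from a script. Its arguments are lists of equal length, an entry for each row: "delta_pos": the shift along the world's x, y, z in cm, a list of three; "turn": the turn about the world's z in degrees; "grip": the closure, from 0 (fully open) to 1 (shut). In form: {"delta_pos": [[x, y, z], ...], "turn": [turn, ...], "grip": [grip, ...]}. A call has 1 to 12 rows; each row is the pose to reach, as a shift and turn from the pose commanded when the call began; what a row does not reach only later rows make up. A row lasts 1/8 s, in which the tool goes at most 62.5 mm and 10.7 degrees, less where a joint would pass 70% of its speed; a pose out of reach is approached as far as the arm can. A call with a gripper value outside its range is refused whole. The fingers move at their own pace and stop on an object; the grip force is fixed at half the most. Time passes only in rows, so rows that repeat a pose let the fingers close. It gives the time, the measured TCP pose, the force, the opening and the grip force at its end, in the units of the state.
- read_state(): the state, without advancing time (a new reading comes with each control period).
- capture(name): name is "side" or "top" or "wrist"; returns a dict with "color" (420x560x3 uint8, blue, green, red), "fovy" (degrees; the focal length in pixels is half the picture's height over the tangent of half this angle, whatever the lens; pixels are square), "cx", "cy" (the principal point, pixels), "camera_from_world" (4x4, takes a point from world to camera coordinates). Camera axes: x right, y up, looking along -z (the intrinsics and any distortion apply to the point x, -y, -z); pixel columns grow to the right and rows downward; lengths in m; the calibration is good to about 2 mm. A picture is of the moment at which its call begins. There is no depth.
- hand_in(): hands the job in; it is judged then, once.
The state is a dict: "time_s": time; "joint_positions": joint angles; "qvel": joint speeds; "tau": joint torques, N m; "position": TCP position; "tcp_rot": TCP orientation; "force": force on the tool from outside, world axes, zero at the start; "moment": the same for the moment, N m; "opening": opening from 0.0 (shut) to 1.0 (fully open); "grasp_force": force on a finger pad.
Only numpy, scipy, OpenCV 4.12 (cv2) and the standard library are available. Lean on these libraries where they do the work, as an engineer would, in place of code of your own. Each camera call takes 0.05 s, during which the arm holds its last target. There are 200 camera calls.

## Task

The board in the jig must be clamped for sanding: take the larger T-handled hex key out of the tool block, seat it fully home in the recessed socket of the jig's clamp screw, and only then turn it clockwise until the screw comes up firm against its stop. Be gentle: never press or wrench the key hard against the screw or jig, and leave everything else where it is. Leave the key standing upright, fully home in the screw, and let go of it.

Things in the scene. Friction and masses are not known exactly. Their poses are not given: they have to be found in the camera images.
- key: the larger T-handled hex key; origin at the centre of its tip's flat underside, z up the shank, x along the handle. Steel hex shank 19 mm across flats (22 across corners), flats facing +y and -y, z = 5 to 95 mm; below that a round cone narrowing from 19 to 13 mm diameter at the tip. About 0.38 kg. Starts upright in a hole of the tool block
- handle (a point): middle of the larger key's beech handle bar, 106 mm above the key's tip, axes as the key's. The bar is 100 (x) x 24 (y) x 22 (z) mm, its underside 95 mm above the tip. At the start the tip is 15 mm above the table and the bar within 0.35 rad of the tool block's x axis
- holder: brown wooden tool block fixed to the table, 90 (x) x 190 (y) x 60 (z) mm, origin at its underside centre. Two round upright holes 25 mm in diameter and 45 mm deep at y = -55 and +55 mm; which of them holds the larger key varies
- jig: clamping jig fixed to the table, origin on the table under the screw axis, z up. Plywood base 18 mm thick, x -100 to 100, y -60 to 210 mm; on it a brown clamp block 84 x 84 mm about the origin, top 66 mm above the table, with a round recess 47 mm in diameter round the screw. Board, tongue, stops and fence towards +y, none above 50 mm
- socket (a point): centre of the mouth of the clamp screw's hex socket, on the upright screw axis, 50 mm above the table, 16 mm below the clamp block's top. Steel round head 39 mm in diameter. Socket 20 mm across flats (1 mm wider than the key), sharp edges. Which way the flats face is NOT measured, varies, and is unrelated to the jig's yaw and the joint reading: see it or feel for it. A press of under 10 N seats the key; over 25 N is forcing it
- socket_floor (a point): centre of the socket's flat floor, 14 mm below its mouth: the key's tip is here when fully home. The key's cone enters at any angle, then its corners rest on the rim with the tip 5 mm below the mouth (9 mm above this floor); the hex drops in only when turned within about 5 degrees of the socket's, which repeats every 60 degrees
- screw (a joint): angle of the clamp screw, rad, growing clockwise seen from above (tightening). Starts at 0.4 to 0.8; the firm stop is at 1.6. It takes about 0.14 N m, plus 0.15 N m per rad/s, to turn (0.4 N m against the stop is plenty), and stays where it is left
- small_key: the smaller T-handled key (wooden bar 64 x 20 x 18 mm, top 93 mm above its tip, round sleeve on the shank), standing in the other hole of the tool block; a bystander. Origin at the centre of its tip
- sanding_block: cork sanding block 100 x 60 x 28 mm lying on the board in the jig; a bystander. Origin at its underside centre
- glue: white glue bottle, 60 mm across, 170 mm tall; a bystander. Origin at its underside centre
- offcut: pale wooden offcut 120 x 50 x 20 mm; a bystander. Origin at its underside centre
- dowel_cup: white ceramic cup, 80 mm across, 90 mm tall; a bystander. Origin at its underside centre
- mallet: wooden mallet lying at the side; a bystander
- tape_roll: paper-coloured roll 64 mm across, 25 mm tall; a bystander. Origin at its underside centre
Not all that is in view belongs to the job. What is shaped like the key but orange, red or yellow is not meant.

How it is judged (in metres and radians):
On the way:
1. the key is fully home in the screw's socket before the screw has been turned appreciably (z of key in the frame of socket below -0.0115 m and horizontal distance between key and socket below 0.003 m and angle between key's own z axis and vertical below 0.12 rad and value of joint screw below 0.95 rad), for 0.2 s.
At the end, for the whole second after the job is handed in: the screw is turned clockwise to within 0.1 rad of its firm stop (reads above 1.5), and the larger key stands at rest and upright (within 0.12 rad) in the socket, fully home: its tip within 2.5 mm of the socket's floor and within 3 mm of its axis (z of key in the frame of socket below -0.0115 m and horizontal distance between key and socket below 0.003 m and angle between key's own z axis and vertical below 0.12 rad and value of joint screw above 1.5 rad and linear speed of key below 0.02 m/s and angular speed of key below 0.2 rad/s); the robot touches nothing.
It fails at once if the screw is turned (over 0.4 rad/s) while the key is not fully home (tip more than 3 mm above the socket floor) (z of key in the frame of socket above -0.011 m and (velocity of joint screw above 0.4 rad/s or velocity of joint screw below -0.4 rad/s)).
It fails at once if the key is forced down: more than 25 N, all contact forces added up, between the key and the screw or jig while the key is not fully home (tip more than 3 mm above the socket floor) (z of key in the frame of socket above -0.011 m and contact force between key and jig above 25 N).
It fails at once if the key is pressed or wrenched against the screw or jig with more than 80 N, all contact forces added up (contact force between key and jig above 80 N).
It fails at once if a bystander is pushed more than 40 mm from its place (distance of any of small_key, sanding_block, glue, offcut, dowel_cup, mallet, tape_roll from where it was at the start of the episode above 0.04 m).
It also fails if it takes over 72 s, if anything falls off the work surface, if the arm or the gripper's body presses on something with over 40 N, if the wrist force passes 120 N, or if a joint passes its speed limit or range.

## Working session

There is one attempt and no reset: what is moved stays moved. The work goes in short steps, Python scripts to look and compute and a tool call to move; the robot and the scene stay as the last step left them, time stands still between calls to the robot, and variables do not carry over. Pictures are saved under pics/ and viewed, at most 10 in all, crops included, and the job is handed in when it is done.

Besides the shell and the picture viewer there is one more tool, called after "Emit:" as a command line: name --pt "numbers of a row" for each row, then --argument value for the rest. jog_arm: Moves the arm, as the interface text tells. Its arguments: {"type":"object","properties":{"delta_pos":{"type":"array"},"turn":{"type":"array"},"grip":{"type":"array"}},"required":["delta_pos","turn","grip"]}

```bash
mkdir -p pics; cat > h.py <<'E'
from rig import *
import numpy as np, cv2
def cap(n,f=None):
    c=capture(n)
    if f: cv2.imwrite('pics/'+f,c['color'])
    return c
def foc(c): return c['color'].shape[0]/2/np.tan(np.radians(c['fovy'])/2)
def ray(c,u,v):
    M=np.array(c['camera_from_world']);R=M[:3,:3];o=-R.T@M[:3,3];f=foc(c)
    d=R.T@np.array([(u-c['cx'])/f,-(v-c['cy'])/f,-1]);return o,d
def onz(c,u,v,z):
    o,d=ray(c,u,v);return o+d*(z-o[2])/d[2]
def proj(c,p):
    M=np.array(c['camera_from_world']);q=M[:3,:3]@np.array(p)+M[:3,3];f=foc(c)
    return c['cx']+f*q[0]/-q[2], c['cy']-f*q[1]/-q[2]
E
python3 - <<'E'
from h import *
a=cap('top','top0.png');b=cap('side','side0.png')
for c in(a,b): print({k:c[k] for k in c if k!='color'})
cv2.imwrite('pics/both0.png',np.vstack([a['color'],b['color']])[:, :])
print(read_state())
E
```

```text
{'fovy': 55.970067388229694, 'cx': 274.92154872722216, 'cy': 205.05450284580323, 'camera_from_world': array([[-1.33080177e-02, -9.99911386e-01,  3.41089131e-04,
        -3.83939358e-02],
       [ 9.97449281e-01, -1.32513236e-02,  7.01379729e-02,
        -5.45746491e-01],
       [-7.01272378e-02,  1.27361649e-03,  9.97537242e-01,
        -1.11139525e+00],
       [ 0.00000000e+00,  0.00000000e+00,  0.00000000e+00,
         1.00000000e+00]])}
{'fovy': 51.25398592120194, 'cx': 271.14094181156, 'cy': 213.21212173464022, 'camera_from_world': array([[ 0.99529764, -0.09650669, -0.00831112, -0.56381464],
       [ 0.05871429,  0.53283473,  0.84417995, -0.07318457],
       [-0.07704056, -0.84069829,  0.53599546, -1.22995929],
       [ 0.        ,  0.        ,  0.        ,  1.        ]])}
{'time_s': 0.1, 'joint_positions': array([ 6.39149439e+01,  3.02727338e+01,  8.21496562e+01,  7.29715857e-04,
        6.76910683e+01, -1.02258004e+01]), 'qvel': array([ 0.11496486, -0.10535106, -0.08943389, -0.04912223,  0.08592048,
        0.07834022]), 'tau': array([ 2.64656956e-04, -4.40985954e+01, -1.77150947e+01,  6.35034358e-02,
        5.34479634e-02, -5.76436469e-05]), 'position': array([0.1704492 , 0.60061012, 0.22167583]), 'tcp_rot': array([[-9.61934401e-01,  2.73279038e-01, -8.81294589e-04],
       [ 2.73280217e-01,  9.61932835e-01, -1.77333757e-03],
       [ 3.63130218e-04, -1.94667479e-03, -9.99998039e-01]]), 'force': array([-0.16035133,  0.2584063 ,  0.08738967]), 'moment': array([ 0.04794409, -0.01491039, -0.01729257]), 'grasp_force': 0.0, 'opening': 1.0030997124560552}
```

View pics/top0.png

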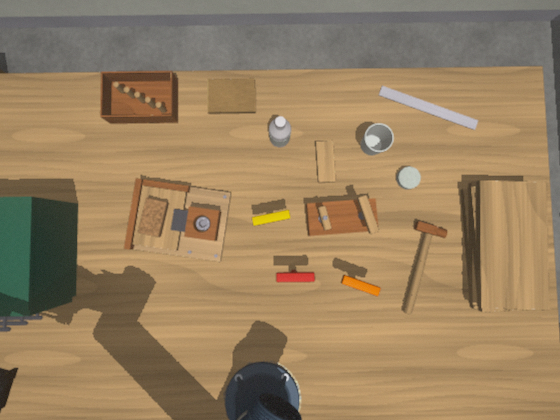

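View pics/side0.png

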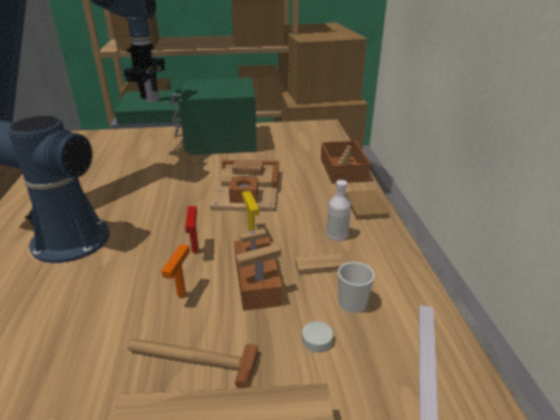

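Candidates: the bar at top (368,213) on the tool block is long and at its end, and fits the larger key. The bar at (324,217) is shorter, so it is the small key. The yellow (270,217), red (295,277) and orange (361,286) ones are decoys. I'll confirm this in one enlarged crop.

```bash
python3 - <<'E'
from h import *
a=capture('top');I=a['color']
c1=cv2.resize(I[180:250,290:390],None,fx=5,fy=5,interpolation=cv2.INTER_CUBIC)
c2=cv2.resize(I[170:270,120:240],None,fx=4.166,fy=3.5,interpolation=cv2.INTER_CUBIC)[:350,:300*5//3]
cv2.imwrite('pics/c1.png',c1)
hsv=cv2.cvtColor(I,cv2.COLOR_BGR2HSV)
for p in [(368,213),(324,217),(341,230),(312,225),(202,210),(160,200)]: print(p,hsv[p[1],p[0]])
print('key~',onz(a,368,213,.132),'small',onz(a,324,217,.108),'socket',onz(a,202,224,.05),'yellow',onz(a,270,217,.12))
E
```

```text
(368, 213) [ 18 112 198]
(324, 217) [135  13 162]
(341, 230) [ 13 153 155]
(312, 225) [ 13 158 169]
(202, 210) [ 13 148 164]
(160, 200) [ 15 115 122]
key~ [ 0.51359941 -0.28452248  0.132     ] small [ 0.50573781 -0.17417537  0.108     ] socket [0.49304561 0.15728706 0.05      ] yellow [ 0.50714393 -0.03231176  0.12      ]
```

View pics/c1.png

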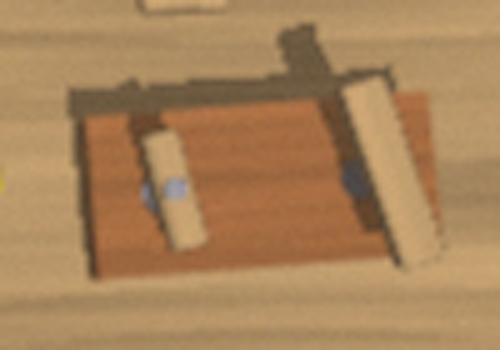

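The crop shows the larger key's bar centred at about crop (394,170), which is top px (369,214), and tilted. The small key sits at crop (175,190). I'll go over the jig first to see the socket, since it's on the way.

Emit:
jog_arm --pt "6 -4 2" --pt "12 -10 4" --pt "18 -16 5" --pt "23 -22 5" --pt "28 -28 5" --pt "32 -34 5" --pt "32 -40 5" --pt "32 -44 5" --pt "32 -44 5" --pt "32 -44 5" --pt "32 -44 5" --pt "32 -44 5" --turn '[5,10,15,20,25,30,35,35,35,35,35,35]' --grip '[0,0,0,0,0,0,0,0,0,0,0,0]'

```text
time_s: 1.65
position: [0.4901, 0.1626, 0.2724]
tcp_rot: [[-0.944, -0.33, -0.001], [-0.33, 0.944, 0.0], [0.0, 0.001, -1.0]]
force: [0.6, 0.2, 0.9]
opening: 1.001
grasp_force: 0.0
```

```bash
python3 - <<'E'
from h import *
w=cap('wrist','w1.png')
s=read_state();print(s['position'],s['joint_positions'],s['time_s'])
print({k:w[k] for k in w if k!='color'}); print(proj(w,[.493,.157,.05]))
E
```

```text
[0.49007947 0.16270065 0.27243494] [ 5.94052150e+00  1.83786861e+01  9.39413891e+01  2.14199290e-02
  6.77037739e+01 -1.03351067e+02] 1.7
{'fovy': 71.74077350678652, 'cx': 279.8975650772921, 'cy': 209.0455623305473, 'camera_from_world': array([[-0.32977144,  0.94406002,  0.00121236,  0.00728386],
       [-0.91100464, -0.31788742, -0.26271303,  0.54328304],
       [-0.24763147, -0.08773972,  0.96487325, -0.30256683],
       [ 0.        ,  0.        ,  0.        ,  1.        ]])}
(np.float64(274.67584610616217), np.float64(185.88693399433652))
```

View pics/w1.png

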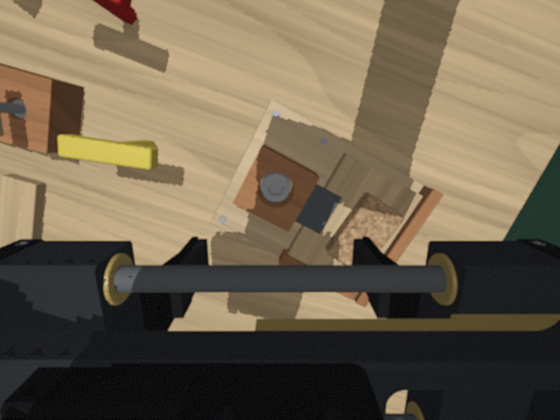

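The wrist view shows the socket head at about (276,187), with the hex recess visible. I'll enlarge it.

```bash
python3 - <<'E'
from h import *
w=capture('wrist');I=w['color']
c=I[160:215,245:307];cv2.imwrite('pics/c2.png',cv2.resize(c,None,fx=10,fy=10,interpolation=cv2.INTER_CUBIC))
a=capture('top');A=a['color'][180:250,340:390].copy()
h=cv2.cvtColor(A,cv2.COLOR_BGR2HSV)
m=((h[...,1]<135)&(h[...,2]>165)).astype(np.uint8)*255
n,l,st,ce=cv2.connectedComponentsWithStats(m)
for i in range(1,n):
    if st[i,4]>20: 
        r=cv2.minAreaRect(np.argwhere(l==i)[:,::-1].astype(np.float32));print(st[i],r)
# from crop corners by eye
P=np.array([(343,88),(383,78),(445,245),(405,268)])/5+[290,180]
Q=np.array([onz(a,u,v,.132) for u,v in P]);print(Q,Q.mean(0));d=Q[0]+Q[1]-Q[2]-Q[3];print(np.degrees(np.arctan2(d[1],d[0])))
H=np.array([(85,115),(430,93),(440,255),(95,280)])/5+[290,180]
Q=np.array([onz(a,u,v,.06) for u,v in H]);print(Q,Q.mean(0))
E
```

```text
[   0    0   50   70 2399] ((24.5, 34.5), (69.0, 49.0), 90.0)
[[ 0.55365427 -0.26147375  0.132     ]
 [ 0.55855655 -0.28225173  0.132     ]
 [ 0.47217272 -0.31149955  0.132     ]
 [ 0.46068643 -0.29063192  0.132     ]] [ 0.51126749 -0.28646424  0.132     ]
18.037873174786807
[[ 0.54682225 -0.13414256  0.06      ]
 [ 0.55647112 -0.32484165  0.06      ]
 [ 0.46717607 -0.3275423   0.06      ]
 [ 0.45601712 -0.13790225  0.06      ]] [ 0.50662164 -0.23110719  0.06      ]
```

View pics/c2.png

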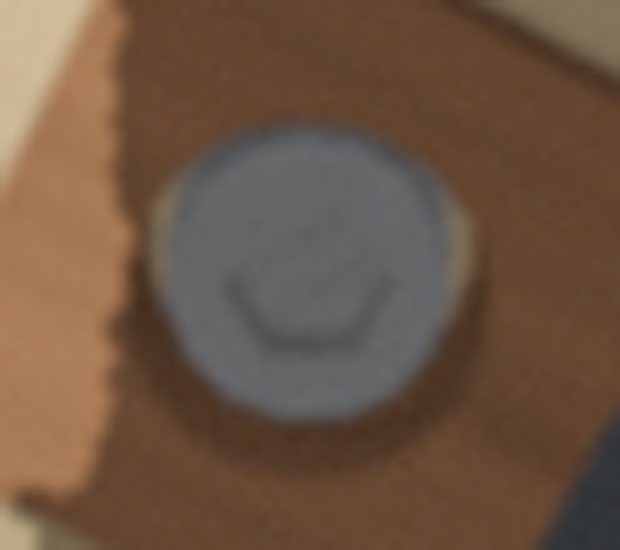

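The crop shows the hex's near flat at crop (265..355, 347), roughly parallel to the image x axis. I'll go lower for one better look.

Emit:
jog_arm --pt "1 0 -6" --pt "2 0 -11" --pt "2 0 -14" --pt "2 0 -14" --pt "2 0 -14" --pt "2 0 -14" --turn '[0,0,0,0,0,0]' --grip '[0,0,0,0,0,0]'

```text
time_s: 2.55
position: [0.5119, 0.1616, 0.1343]
tcp_rot: [[-0.945, -0.328, 0.004], [-0.328, 0.945, 0.0], [-0.004, -0.001, -1.0]]
force: [0.7, 0.8, 0.4]
opening: 0.996
grasp_force: 0.0
```

```bash
python3 - <<'E'
from h import *
w=cap('wrist','w2full.png');I=w['color'];np.save('w2.npy',w,allow_pickle=True)
u,v=map(int,proj(w,[.493,.157,.05]));print(u,v,read_state()['position'])
x0,y0=u-45,v-40
c=I[y0:y0+80,x0:x0+90];print(x0,y0)
c=cv2.createCLAHE(3,(2,2)).apply(cv2.cvtColor(c,cv2.COLOR_BGR2GRAY))
cv2.imwrite('pics/c3.png',cv2.resize(c,None,fx=7,fy=7,interpolation=cv2.INTER_CUBIC))
E
```

```text
281 192 [0.51178331 0.16149385 0.13419715]
236 152
```

View pics/c3.png

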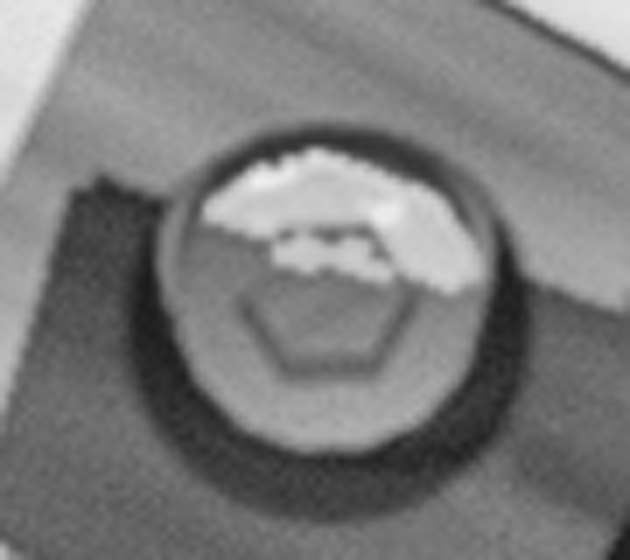

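The crop shows the mouth corners at crop (245,300), (283,378), (370,375), (412,295), with the top edge at y≈228.

```bash
python3 - <<'E'
from h import *
w=np.load('w2.npy',allow_pickle=True).item()
g=lambda x,y:onz(w,x/7+236-.43,y/7+152-.43,.05)[:2]
L,BL,BR,R,TL,TR=[g(*p) for p in[(245,300),(283,378),(370,375),(412,295),(285,229),(370,228)]]
ang=lambda a,b:np.degrees(np.arctan2(*(b-a)[::-1]))
print('LR',ang(L,R),np.linalg.norm(R-L),'flat',ang(BL,BR),np.linalg.norm(BR-BL),'L-BL',ang(L,BL),'BR-R',ang(BR,R),'top',ang(TL,TR))
print('centre',(L+R)/2,np.mean([BL,BR,TL,TR],0),'head',g(335,300), 'h',np.linalg.norm(g(328,228)-g(328,377)))
E
```

```text
LR 110.92872006314155 0.02069954278641992 flat 111.21675826345876 0.010900865740514359 L-BL 44.23008078990921 BR-R 172.6048056722007 top 109.85715699975687
centre [0.49437986 0.15845975] [0.49512665 0.15852664] head [0.49441312 0.1593288 ] h 0.01891205520980656
```

Emit:
jog_arm --pt "0 -2 6" --pt "0 -6 12" --pt "0 -12 14" --pt "0 -18 14" --pt "0 -24 14" --pt "0 -30 14" --pt "0 -36 14" --pt "0 -42 14" --pt "0 -45 14" --pt "0 -45 14" --pt "0 -45 14" --pt "0 -45 14" --turn '[0,0,0,0,0,0,0,0,0,0,0,0]' --grip '[0,0,0,0,0,0,0,0,0,0,0,0]'

```text
time_s: 4.1
position: [0.5108, -0.2872, 0.273]
tcp_rot: [[-0.944, -0.329, 0.0], [-0.329, 0.944, 0.0], [-0.0, 0.0, -1.0]]
force: [-0.2, -0.9, 0.9]
opening: 1.003
grasp_force: 0.0
```

```bash
python3 - <<'E'
from h import *
w=cap('wrist','w3.png');np.save('w3.npy',w,allow_pickle=True)
s=read_state();print(s['position'],s['joint_positions'])
print(proj(w,[.512,-.285,.132]))
E
```

```text
[ 0.51085326 -0.28727166  0.27292966] [-4.02731145e+01  2.41128717e+01  8.43886533e+01  1.02168409e-02
  7.14981872e+01 -1.49521598e+02]
(np.float64(280.8126629214426), np.float64(200.77238785735454))
```

View pics/w3.png

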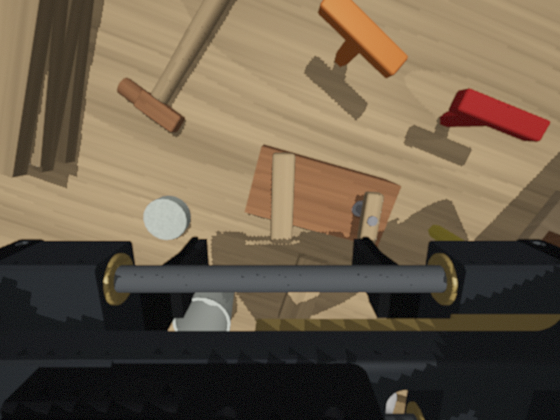

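The bar in w3 runs from (282.5,240) to (284,154), centred at about (283,197), so it is nearly square to the fingers.

```bash
python3 - <<'E'
from h import *
w=np.load('w3.npy',allow_pickle=True).item();I=w['color']
h=cv2.cvtColor(I,cv2.COLOR_BGR2HSV)
for r in (165,180,195,210,225): 
    print(r,[tuple(h[r,x]) for x in range(268,300,4)])
m=((h[...,1]<125)&(h[...,2]>140)).astype(np.uint8)
pts=[]
for r in range(160,236):
    xs=np.where(m[r,265:302])[0]+265
    pts.append((r,xs.min(),xs.max()) if len(xs) else (r,0,0))
p=np.array(pts);print(p[::8].tolist())
def e(u,v):return onz(w,u,v,.132)
l=np.polyfit(p[:,0],p[:,1],1);q=np.polyfit(p[:,0],p[:,2],1);mid=(l+q)/2
a,b=e(np.polyval(mid,240),240),e(np.polyval(mid,154),154)
print(a,b,(a+b)/2,np.linalg.norm(a-b),np.degrees(np.arctan2(*(a-b)[:2][::-1])))
a,b=e(282.7,240),e(283.7,153.5);print((a+b)/2,np.degrees(np.arctan2(*(a-b)[:2][::-1])))
E
```

```text
165 [(np.uint8(13), np.uint8(128), np.uint8(157)), (np.uint8(16), np.uint8(98), np.uint8(140)), (np.uint8(19), np.uint8(81), np.uint8(182)), (np.uint8(19), np.uint8(80), np.uint8(182)), (np.uint8(18), np.uint8(80), np.uint8(186)), (np.uint8(18), np.uint8(78), np.uint8(190)), (np.uint8(19), np.uint8(78), np.uint8(183)), (np.uint8(13), np.uint8(129), np.uint8(158))]
180 [(np.uint8(13), np.uint8(127), np.uint8(162)), (np.uint8(17), np.uint8(90), np.uint8(141)), (np.uint8(19), np.uint8(81), np.uint8(182)), (np.uint8(19), np.uint8(82), np.uint8(184)), (np.uint8(19), np.uint8(80), np.uint8(187)), (np.uint8(18), np.uint8(81), np.uint8(188)), (np.uint8(19), np.uint8(81), np.uint8(177)), (np.uint8(13), np.uint8(129), np.uint8(152))]
195 [(np.uint8(13), np.uint8(129), np.uint8(160)), (np.uint8(18), np.uint8(90), np.uint8(141)), (np.uint8(18), np.uint8(79), np.uint8(184)), (np.uint8(18), np.uint8(80), np.uint8(185)), (np.uint8(19), np.uint8(80), np.uint8(187)), (np.uint8(19), np.uint8(79), np.uint8(188)), (np.uint8(19), np.uint8(83), np.uint8(172)), (np.uint8(13), np.uint8(129), np.uint8(148))]
[... 414 characters left out ...]
)), (np.uint8(18), np.uint8(86), np.uint8(161)), (np.uint8(19), np.uint8(80), np.uint8(185)), (np.uint8(18), np.uint8(80), np.uint8(182)), (np.uint8(19), np.uint8(80), np.uint8(188)), (np.uint8(18), np.uint8(80), np.uint8(188)), (np.uint8(17), np.uint8(94), np.uint8(146)), (np.uint8(13), np.uint8(124), np.uint8(156))]
[[160, 272, 295], [168, 273, 294], [176, 272, 294], [184, 273, 300], [192, 272, 294], [200, 272, 299], [208, 271, 293], [216, 268, 293], [224, 265, 293], [232, 265, 300]]
[ 0.5543756  -0.26995091  0.132     ] [ 0.46409456 -0.29794524  0.132     ] [ 0.50923508 -0.28394807  0.132     ] 0.09452168473140422 17.227607644378203
[ 0.50878854 -0.28343653  0.132     ] 18.761689486598446
```

Emit:
jog_arm --pt "0 0.4 -5" --pt "0 0.4 -9" --pt "0 0.4 -12" --pt "0 0.4 -15" --pt "0 0.4 -17" --pt "0 0.4 -17" --pt "0 0.4 -17" --pt "0 0.4 -17" --pt "0 0.4 -17" --pt "0 0.4 -17" --pt "0 0.4 -17" --turn '[0,0,0,0,0,0,0,0,0,0,0]' --grip '[0,0,0,0,0,0,0,1,1,1,1]'

```text
time_s: 5.52
position: [0.5108, -0.2849, 0.1027]
tcp_rot: [[-0.945, -0.328, 0.0], [-0.328, 0.945, -0.0], [-0.0, -0.0, -1.0]]
force: [0.7, -0.9, 0.4]
opening: 0.63
grasp_force: 0.0
```

Emit:
jog_arm --pt "0 0 0" --pt "0 0 0" --pt "0 0 0" --pt "0 0 0" --turn '[0,0,0,0]' --grip '[1,1,1,1]'

```text
time_s: 6.02
position: [0.5107, -0.2847, 0.1025]
tcp_rot: [[-0.945, -0.328, -0.0], [-0.328, 0.945, 0.0], [0.0, 0.0, -1.0]]
force: [0.4, 0.5, -0.3]
opening: 0.27
grasp_force: 29.8
```

Emit:
jog_arm --pt "0 0 3" --pt "0 0 7" --pt "0 0 12" --pt "0 0 16" --pt "0 5 16" --pt "0 11 16" --pt "0 17 16" --pt "0 23 16" --pt "-1 29 16" --pt "-1.6 35 16" --pt "-1.6 40 16" --pt "-1.6 44.3 16" --turn '[0,0,0,0,0,-4,-8,-12,-16,-20,-25,-29]' --grip '[1,1,1,1,1,1,1,1,1,1,1,1]'

```text
time_s: 7.52
position: [0.4933, 0.1601, 0.2616]
tcp_rot: [[-0.985, 0.173, -0.002], [0.173, 0.985, -0.0], [0.002, -0.001, -1.0]]
force: [0.8, -0.4, -4.2]
opening: 0.277
grasp_force: 29.9
```

Emit:
jog_arm --pt "0 0 -4" --pt "0 0 -7.5" --pt "0 0 -7.5" --pt "0 0 -7.5" --pt "0 0 -7.5" --turn '[0,0,0,0,0]' --grip '[1,1,1,1,1]'

```text
time_s: 8.15
position: [0.496, 0.1581, 0.1891]
tcp_rot: [[-0.985, 0.172, 0.003], [0.172, 0.985, 0.0], [-0.003, 0.001, -1.0]]
force: [-0.3, 0.1, -4.2]
opening: 0.274
grasp_force: 30.0
```

```bash
python3 - <<'E'
from h import *
s=read_state();print(s['position'],s['tcp_rot'][:,1],s['opening'],s['force'])
S=capture('side');W=capture('wrist');np.save('sw.npy',[S,W],allow_pickle=True)
p=s['position'];
for c,n in((S,'s'),(W,'w')): print(n,proj(c,p),proj(c,[.4946,.1588,.05]))
u,v=map(int,proj(S,[.4946,.1588,.09]))
a=cv2.resize(S['color'][v-45:v+45,u-50:u+50],None,fx=6,fy=6,interpolation=cv2.INTER_CUBIC)
print(u-50,v-45);cv2.imwrite('pics/s4.png',a)
cv2.imwrite('pics/w4.png',cv2.resize(W['color'][100:300,180:380],None,fx=2.7,fy=2.7))
both=np.hstack([cv2.resize(a,(450,405)),cv2.resize(W['color'][130:270,220:340],(347,405),interpolation=cv2.INTER_CUBIC)])
cv2.imwrite('pics/b4.png',both)
E
```

```text
[0.49604318 0.15811284 0.18905237] [1.71597450e-01 9.85166763e-01 8.73911450e-04] 0.27351844747366033 [-0.31262739  0.0582521  -4.22332509]
s (np.float64(241.86067275274152), np.float64(145.9234902544253)) (np.float64(243.34749884144077), np.float64(186.88430528807834))
w (np.float64(278.95227777259595), np.float64(253.54657943791878)) (np.float64(279.5895800110832), np.float64(198.17607967863492))
192 130
```

View pics/b4.png

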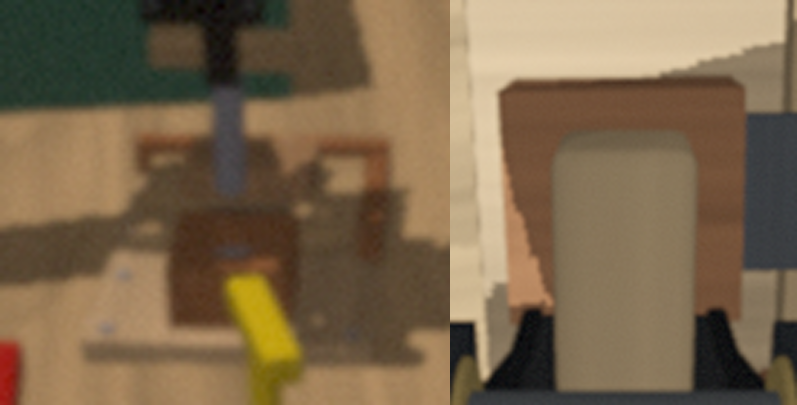

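Left: the shank (crop x≈231) hangs over the screw head at (233,252). Right: the bar's free end is at crop row ~150. Now I'll put a number on the offset along the bar.

```bash
python3 - <<'E'
from h import *
S,W=np.load('sw.npy',allow_pickle=True)
I=S['color'].astype(int);tcp=np.array([.4960,.1581,.189])
for z in (.165,.15,.135,.12):
    u0,v0=proj(S,[*tcp[:2],z]);v=round(v0)
    b=(I[v,230:258,0]-I[v,230:258,2]).clip(0) # bluish
    x=np.arange(230,258);b=b*(abs(x-243)<7);print(z,'pred',round(u0,2),'meas',round((b*x).sum()/b.sum(),2),b[5:22].tolist())
g=cv2.cvtColor(W['color'],cv2.COLOR_BGR2GRAY)[165:195,275:285].mean(1);print(g.round().tolist())
for v in (176,178,180,182): print(v,onz(W,279.5,v,.219)-tcp)
# jig scale: head/screw in side & top
E
```

```text
0.165 pred 242.2 meas 242.0 [0, 0, 0, 0, 0, 0, 0, 1, 0, 0, 0, 0, 0, 0, 0, 0, 0]
0.15 pred 242.42 meas 243.0 [0, 0, 0, 0, 0, 0, 0, 0, 2, 0, 0, 0, 0, 0, 0, 0, 0]
0.135 pred 242.63 meas nan [0, 0, 0, 0, 0, 0, 0, 0, 0, 0, 0, 0, 0, 0, 0, 0, 0]
0.12 pred 242.85 meas nan [0, 0, 0, 0, 0, 0, 0, 0, 0, 0, 0, 0, 0, 0, 0, 0, 0]
[87.0, 86.0, 87.0, 88.0, 89.0, 87.0, 86.0, 85.0, 84.0, 87.0, 91.0, 95.0, 95.0, 96.0, 97.0, 99.0, 103.0, 109.0, 114.0, 117.0, 118.0, 119.0, 119.0, 120.0, 121.0, 120.0, 121.0, 121.0, 121.0, 121.0]
176 [-0.05093226  0.00924689  0.03      ]
178 [-0.05002479  0.00908847  0.03      ]
180 [-0.04911397  0.00892947  0.03      ]
182 [-0.04819977  0.00876988  0.03      ]<stdin>:7: RuntimeWarning: invalid value encountered in scalar divide
```

The key is centred in the grip to about 1.5 mm, and the socket entry tolerance is about 3 mm. Lowering.

Emit:
jog_arm --pt "-0.1 0.05 -2" --pt "-0.1 0.05 -4" --pt "-0.1 0.05 -5" --pt "-0.1 0.05 -5" --pt "-0.1 0.05 -5" --pt "-0.1 0.05 -5" --turn '[0,0,0,0,0,0]' --grip '[1,1,1,1,1,1]'

```text
time_s: 9.0
position: [0.4944, 0.1588, 0.1383]
tcp_rot: [[-0.985, 0.171, 0.002], [0.171, 0.985, 0.0], [-0.002, 0.0, -1.0]]
force: [0.3, -0.0, -4.3]
opening: 0.275
grasp_force: 30.0
```

Emit:
jog_arm --pt "0 0 -0.1" --pt "0 0 -0.2" --pt "0 0 -0.3" --pt "0 0 -0.4" --pt "0 0 -0.4" --pt "0 0 -0.4" --turn '[0,0,0,0,0,0]' --grip '[1,1,1,1,1,1]'

```text
time_s: 9.75
position: [0.4942, 0.1586, 0.1337]
tcp_rot: [[-0.985, 0.171, 0.001], [0.171, 0.985, -0.0], [-0.001, 0.0, -1.0]]
force: [1.0, -1.2, -3.5]
opening: 0.273
grasp_force: 30.0
```

Emit:
jog_arm --pt "0 0 -0.05" --pt "0 0 -0.1" --pt "0 0 -0.15" --pt "0 0 -0.2" --pt "0 0 -0.2" --pt "0 0 -0.2" --turn '[0,0,0,0,0,0]' --grip '[1,1,1,1,1,1]'

```text
time_s: 10.5
position: [0.4945, 0.1587, 0.1321]
tcp_rot: [[-0.985, 0.171, 0.002], [0.171, 0.985, 0.0], [-0.002, 0.0, -1.0]]
force: [1.8, -2.1, 4.4]
opening: 0.27
grasp_force: 30.0
```

Emit:
jog_arm --pt "0.05 -0.05 0" --pt "0.05 -0.05 0" --pt "0.05 -0.05 0" --turn '[0,0,0]' --grip '[1,1,1]'

```text
time_s: 10.88
position: [0.4948, 0.1584, 0.1318]
tcp_rot: [[-0.985, 0.171, 0.001], [0.171, 0.985, 0.0], [-0.001, 0.001, -1.0]]
force: [2.1, -0.2, 4.1]
opening: 0.275
grasp_force: 30.0
```

Emit:
jog_arm --pt "0 0 0" --pt "0 0 0" --pt "0 0 0" --pt "0 0 0" --pt "0 0 0" --turn '[1,2,3,4,4]' --grip '[1,1,1,1,1]'

```text
time_s: 11.5
position: [0.4938, 0.1582, 0.131]
tcp_rot: [[-0.995, 0.102, -0.001], [0.102, 0.995, -0.0], [0.001, -0.0, -1.0]]
force: [2.8, -1.0, -6.0]
opening: 0.271
grasp_force: 30.0
```

Emit:
jog_arm --pt "0.05 0 -0.05" --pt "0.05 0 -0.1" --pt "0.05 0 -0.15" --pt "0.05 0 -0.2" --pt "0.05 0 -0.2" --turn '[0,0,0,0,0]' --grip '[1,1,1,1,1]'

```text
time_s: 12.12
position: [0.4945, 0.1582, 0.1295]
tcp_rot: [[-0.995, 0.102, -0.001], [0.102, 0.995, -0.0], [0.001, -0.0, -1.0]]
force: [1.5, -0.5, -3.1]
opening: 0.276
grasp_force: 30.0
```

Emit:
jog_arm --pt "0.03 0 -0.08" --pt "0.03 0 -0.16" --pt "0.03 0 -0.24" --pt "0.03 0 -0.32" --pt "0.03 0 -0.4" --pt "0.03 0 -0.4" --pt "0.03 0 -0.4" --turn '[0,0,0,0,0,0,0]' --grip '[1,1,1,1,1,1,1]'

```text
time_s: 13.0
position: [0.4949, 0.1582, 0.1254]
tcp_rot: [[-0.995, 0.102, -0.001], [0.102, 0.995, -0.0], [0.0, -0.0, -1.0]]
force: [1.5, -0.8, -4.7]
opening: 0.274
grasp_force: 30.0
```

Emit:
jog_arm --pt "0.03 0 -0.06" --pt "0.03 0 -0.12" --pt "0.03 0 -0.18" --pt "0.03 0 -0.18" --pt "0.03 0 -0.18" --turn '[0,0,0,0,0]' --grip '[1,1,1,1,1]'

```text
time_s: 13.62
position: [0.4952, 0.1582, 0.1237]
tcp_rot: [[-0.995, 0.102, -0.0], [0.102, 0.995, 0.0], [0.0, -0.0, -1.0]]
force: [0.4, -0.4, -3.3]
opening: 0.272
grasp_force: 30.0
```

Emit:
jog_arm --pt "0 0 -0.04" --pt "0 0 -0.08" --pt "0 0 -0.12" --pt "0 0 -0.12" --pt "0 0 -0.12" --turn '[0,0,0,0,0]' --grip '[1,1,1,1,1]'

```text
time_s: 14.25
position: [0.4957, 0.1582, 0.1236]
tcp_rot: [[-0.995, 0.102, 0.001], [0.102, 0.995, 0.0], [-0.001, 0.0, -1.0]]
force: [-1.7, -0.4, 6.6]
opening: 0.268
grasp_force: 30.0
```

Home on the floor: TCP 0.1236, expected 0.1235. I'll ease the press off and turn clockwise.

Emit:
jog_arm --pt "-0.05 0 0.08" --pt "-0.05 0 0.08" --pt "-0.05 0 0.08" --pt "-0.05 0 0.08" --pt "-0.05 0 0.08" --pt "-0.05 0 0.08" --pt "-0.05 0 0.08" --pt "-0.05 0 0.08" --pt "-0.05 0 0.08" --pt "-0.05 0 0.08" --pt "-0.05 0 0.08" --pt "-0.05 0 0.08" --turn '[0,-3,-6,-9,-12,-15,-18,-21,-24,-27,-30,-30]' --grip '[1,1,1,1,1,1,1,1,1,1,1,1]'

```text
time_s: 15.75
position: [0.4952, 0.1581, 0.1236]
tcp_rot: [[-0.811, 0.585, 0.001], [0.585, 0.811, -0.0], [-0.001, 0.0, -1.0]]
force: [0.1, -2.1, 2.4]
opening: 0.273
grasp_force: 30.0
```

```bash
python3 - <<'E'
from h import *
s=read_state();print(s['position'],s['force'],s['moment'],np.degrees(np.arctan2(s['tcp_rot'][1,1],s['tcp_rot'][0,1])))
E
```

```text
[0.4952158  0.15807663 0.12359795] [ 0.09062256 -2.10535101  2.42955417] [-0.3412492   0.03765268  0.05380316] 54.20044869864031
```

Emit:
jog_arm --pt "0 0 0" --pt "0 0 0" --pt "0 0 0" --pt "0 0 0" --pt "0 0 0" --turn '[-3,-6,-9,-12,-14]' --grip '[1,1,1,1,1]'

```text
time_s: 16.38
position: [0.4952, 0.1581, 0.1236]
tcp_rot: [[-0.645, 0.765, 0.001], [0.765, 0.645, -0.0], [-0.001, 0.0, -1.0]]
force: [-0.8, -1.6, 3.3]
opening: 0.269
grasp_force: 30.0
```

```bash
cat > m.py <<'E'
from h import *
s=read_state();print(s['position'],s['force'],s['moment'],np.degrees(np.arctan2(s['tcp_rot'][1,1],s['tcp_rot'][0,1])))
E
python3 m.py
```

```text
[0.49518381 0.15809248 0.12359613] [-0.81039615 -1.57363488  3.32491236] [-0.40552211  0.03616675  0.14916992] 40.13730162161003
```

Emit:
jog_arm --pt "0 0 0" --pt "0 0 0" --pt "0 0 0" --turn '[-2,-4,-6]' --grip '[1,1,1]'

```text
time_s: 16.75
position: [0.4951, 0.1581, 0.1236]
tcp_rot: [[-0.56, 0.829, 0.001], [0.829, 0.56, -0.0], [-0.0, 0.0, -1.0]]
force: [-0.4, -2.1, 4.7]
opening: 0.272
grasp_force: 30.0
```

```bash
python3 m.py
```

```text
[0.49512215 0.15814802 0.12356576] [-0.39775408 -2.07031273  4.6623232 ] [-0.41831842  0.00444014  0.1484837 ] 34.027191634603575
```

Emit:
jog_arm --pt "0 0 0" --pt "0 0 0" --turn '[-2,-4]' --grip '[1,1]'

```text
time_s: 17.0
position: [0.4951, 0.1582, 0.1236]
tcp_rot: [[-0.5, 0.866, 0.001], [0.866, 0.5, -0.0], [-0.0, 0.001, -1.0]]
force: [-0.6, -1.9, 5.8]
opening: 0.273
grasp_force: 30.0
```

```bash
python3 m.py
```

```text
[0.49513583 0.15817474 0.12356644] [-0.58493061 -1.88927816  5.76111883] [-0.3964655   0.04335846  0.20498407] 30.023157517591873
```

Emit:
jog_arm --pt "0 0 0.03" --pt "0 0 0.03" --turn '[-2,-4]' --grip '[1,1]'

```text
time_s: 17.25
position: [0.495, 0.1582, 0.1236]
tcp_rot: [[-0.439, 0.899, 0.0], [0.899, 0.439, 0.0], [-0.0, 0.0, -1.0]]
force: [0.4, -1.6, 3.3]
opening: 0.277
grasp_force: 30.0
```

```bash
python3 m.py
```

```text
[0.49504654 0.15821131 0.12360574] [ 0.44965165 -1.62641655  3.28072834] [-0.40963607 -0.0682226   0.12211062] 26.01326352899025
```

Emit:
jog_arm --pt "0 0 0" --pt "0 0 0" --turn '[-2,-4]' --grip '[1,1]'

```text
time_s: 17.5
position: [0.495, 0.1582, 0.1236]
tcp_rot: [[-0.375, 0.927, 0.0], [0.927, 0.375, 0.0], [-0.0, 0.0, -1.0]]
force: [0.3, -2.0, 3.3]
opening: 0.276
grasp_force: 30.0
```

```bash
python3 m.py
```

```text
[0.49497573 0.15819895 0.12359969] [ 0.2788945  -1.98186137  3.25607508] [-0.41912505 -0.10189773  0.18681338] 22.00504223783913
```

Emit:
jog_arm --pt "0 0 0" --pt "0 0 0" --turn '[-2,-4]' --grip '[1,1]'

```text
time_s: 17.75
position: [0.495, 0.1582, 0.1236]
tcp_rot: [[-0.309, 0.951, 0.0], [0.951, 0.309, 0.0], [-0.0, 0.0, -1.0]]
force: [0.9, -1.2, 1.9]
opening: 0.268
grasp_force: 30.0
```

```bash
python3 m.py
```

```text
[0.49496945 0.15820937 0.12361036] [ 0.86331022 -1.17508114  1.90791287] [-0.41702643 -0.15423076  0.1889468 ] 18.0109830287412
```

Emit:
jog_arm --pt "0 0 0" --pt "0 0 0" --turn '[-2,-3]' --grip '[1,1]'

```text
time_s: 18.0
position: [0.4949, 0.1582, 0.1236]
tcp_rot: [[-0.26, 0.966, 0.0], [0.966, 0.26, 0.0], [0.0, 0.0, -1.0]]
force: [1.2, -1.2, 1.8]
opening: 0.273
grasp_force: 30.0
```

```bash
python3 m.py
```

```text
[0.49492702 0.15820815 0.12359484] [ 1.24449568 -1.16321651  1.83136823] [-0.35651135 -0.19165537  0.17383606] 15.057948286029346
```

Emit:
jog_arm --pt "0 0 0" --pt "0 0 0" --turn '[-1.5,-3]' --grip '[1,1]'

```text
time_s: 18.25
position: [0.4949, 0.1582, 0.1236]
tcp_rot: [[-0.209, 0.978, 0.0], [0.978, 0.209, 0.0], [-0.0, 0.0, -1.0]]
force: [1.2, -1.3, 2.2]
opening: 0.274
grasp_force: 30.0
```

```bash
python3 m.py
```

```text
[0.49494819 0.15818711 0.12362785] [ 1.23549185 -1.33877243  2.18665933] [-0.3679681  -0.19517305  0.19426536] 12.03793504631055
```

Emit:
jog_arm --pt "0 0 0" --pt "0 0 0" --turn '[-1.5,-3]' --grip '[1,1]'

```text
time_s: 18.5
position: [0.4949, 0.1582, 0.1236]
tcp_rot: [[-0.157, 0.988, 0.0], [0.988, 0.157, 0.0], [-0.0, 0.0, -1.0]]
force: [1.5, -1.3, 1.3]
opening: 0.268
grasp_force: 30.0
```

```bash
python3 m.py
```

```text
[0.49491018 0.15819503 0.12364936] [ 1.48988494 -1.26624086  1.34891985] [-0.38553186 -0.27874074  0.18035888] 9.03866911571637
```

Emit:
jog_arm --pt "0 0 0" --pt "0 0 0" --turn '[-1.5,-3]' --grip '[1,1]'

```text
time_s: 18.75
position: [0.4949, 0.1582, 0.1236]
tcp_rot: [[-0.105, 0.994, 0.0], [0.994, 0.105, 0.0], [-0.0, 0.0, -1.0]]
force: [1.1, -1.9, 0.6]
opening: 0.271
grasp_force: 30.0
```

```bash
python3 m.py
```

```text
[0.4949303  0.15819048 0.12362691] [ 1.07353115 -1.86238897  0.61044129] [-0.42809443 -0.27599508  0.13889017] 6.039320245591666
```

Emit:
jog_arm --pt "0 0 0" --pt "0 0 0" --turn '[-1.5,-3]' --grip '[1,1]'

```text
time_s: 19.0
position: [0.4949, 0.1582, 0.1236]
tcp_rot: [[-0.053, 0.999, 0.0], [0.999, 0.053, -0.0], [-0.0, 0.0, -1.0]]
force: [2.0, -0.6, 0.9]
opening: 0.273
grasp_force: 30.0
```

```bash
python3 m.py
```

```text
[0.49489916 0.15818468 0.12363506] [ 1.97720105 -0.59770693  0.87551098] [-0.37407528 -0.26549271  0.22793002] 3.0436532335924413
```

Emit:
jog_arm --pt "0 0 0" --pt "0 0 0" --turn '[-1.5,-2]' --grip '[1,1]'

```text
time_s: 19.25
position: [0.4948, 0.1582, 0.1236]
tcp_rot: [[-0.02, 1.0, -0.0], [1.0, 0.02, -0.0], [-0.0, -0.0, -1.0]]
force: [2.4, -0.9, 0.8]
opening: 0.271
grasp_force: 30.1
```

```bash
python3 m.py; python3 - <<'E'
from h import *
W=capture('wrist');np.save('w5.npy',W,allow_pickle=True)
cv2.imwrite('pics/w5.png',cv2.resize(W['color'][120:270,180:380],(780,585),interpolation=cv2.INTER_CUBIC))
E
```

```text
[0.49483582 0.15821083 0.12362208] [ 2.39836965 -0.89447579  0.81780131] [-0.40438005 -0.31386382  0.36314401] 1.136578372512333
```

View pics/w5.png

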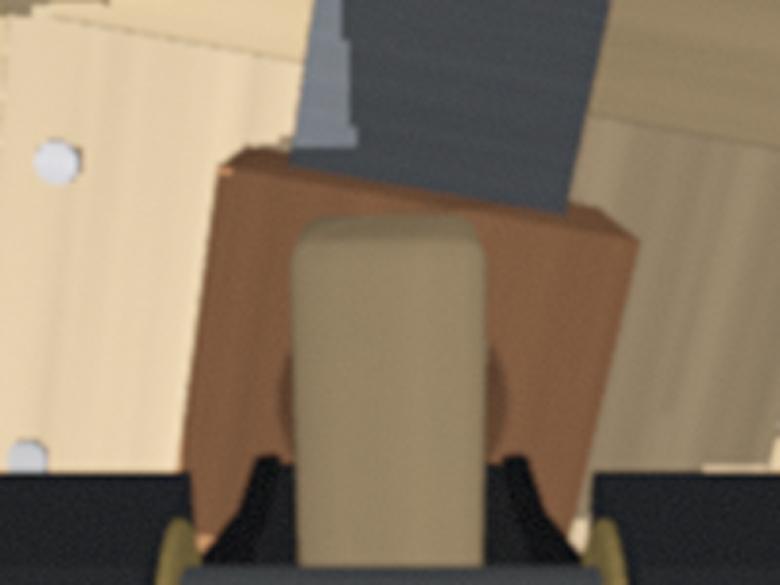

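The bar is still square in the gripper and hasn't slipped. The moment jumped to 0.36 N m after a steady ~0.19, so the stop is near. One small turn to confirm.

Emit:
jog_arm --pt "0 0 0" --pt "0 0 0" --turn '[-0.7,-0.7]' --grip '[1,1]'

```text
time_s: 19.55
position: [0.4949, 0.1582, 0.1236]
tcp_rot: [[-0.008, 1.0, 0.0], [1.0, 0.008, -0.0], [-0.0, 0.0, -1.0]]
force: [1.4, -1.5, 1.3]
opening: 0.277
grasp_force: 30.1
```

```bash
python3 m.py
```

```text
[0.49486487 0.15818907 0.123639  ] [ 1.39181953 -1.5068387   1.30591446] [-0.36050863 -0.33875346  0.42796522] 0.45085102931382304
```

The stop is firm at 0.43 N m. Ease off, release and lift.

Emit:
jog_arm --pt "0 0 0" --pt "0 0 0" --pt "0 0 0" --pt "0 0 0" --pt "0 0 0" --pt "0 0 0" --pt "0 0 1" --pt "0 0 3" --pt "0 0 6" --pt "0 0 10" --pt "0 0 12" --pt "0 0 12" --turn '[1,1,1,1,1,1,1,1,1,1,1,1]' --grip '[1,0,0,0,0,0,0,0,0,0,0,0]'

```text
time_s: 21.05
position: [0.4961, 0.1584, 0.2459]
tcp_rot: [[-0.025, 1.0, 0.005], [1.0, 0.025, 0.001], [0.0, 0.005, -1.0]]
force: [-0.2, -0.1, 0.0]
opening: 1.0
grasp_force: 0.0
```

```bash
python3 m.py; python3 - <<'E'
from h import *
W=capture('wrist');S=capture('side')
a=cv2.resize(W['color'][80:280,150:410],(400,308));u,v=243,170
b=cv2.resize(S['color'][v-60:v+60,u-60:u+60],(308,308))
cv2.imwrite('pics/f.png',np.hstack([a,b]))
E
```

```text
[0.49607957 0.15838211 0.2458885 ] [-0.24049953 -0.08624916  0.00627243] [-1.21844842e-01  5.31377148e-02  6.59094792e-05] 1.4440062028422416
```

View pics/f.png

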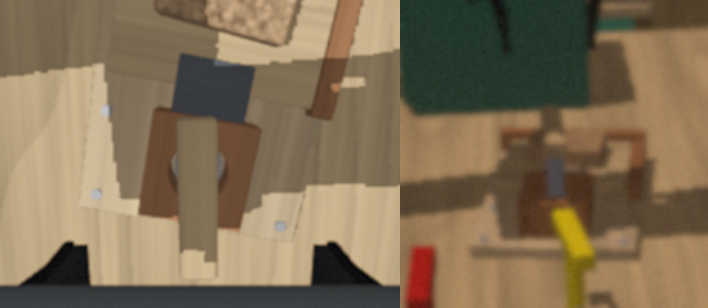

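The key stands upright in the screw, centred at crop (200,195), and the gripper is clear of it. The tongue meets the board. Handing in.

```bash
python3 -c "
from rig import *
print(hand_in())"
```

```text
the job is handed in; nothing more can be done
None
```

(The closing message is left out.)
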